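# Sweep the cut palm sugar off the board into its tray

## Robot

A 6-joint arm with a two-finger parallel gripper is mounted at the origin on the work surface. World frame = base frame: x ahead of the robot, y to its left, z up, the work surface at z = 0. Lengths are in m, angles in rad, forces in N, time in s.
With the tool pointing down it reaches from about 0.25 to 0.725 m from the base axis. Payload 4 kg.
Tool frame: the origin (TCP) lies midway between the tips of the shut fingers; the grasp point (between the pads) lies 19 mm behind it (bot.grip_depth is the distance from the TCP to the grasp point, in m); z points along the fingers, y is the line along which they close (so a half turn about z gives the same grasp; the last joint's range is limited). The gripper opens to 85 mm and grips with 20 to 120 N. Pads are 22 mm wide; open, the fingers measure 114 mm over their backs; the gripper's body (76 mm by 85 mm) begins 54 mm behind the grasp point. The pads swing forward as they close: fully open they stand 13 mm farther back than shut.
Start: joints at [-1.161, 0.241, 0.005, 1.335, 0, 1.571], TCP at [0.199, -0.459, 0.231] pointing down, gripper open.
Joint ranges: [-2.72, 2.72], [-1.05, 1.87], [-1.09, 1.28], [-1.99, 2.15], [-1.42, 1.44], [-3.14, 3.14]. Speed limits (rad/s): [2.79, 2.79, 3.14, 3.14, 3.14, 3.14].

## Interface

Orientations are given as a unit quaternion [x, y, z, w].
In Python, from workcell import bot gives the robot as it stands.
- The arm moves only by the shell command python3 -m creep 'ROWS'. ROWS is JSON, one flat list of numbers, 5 for each row, row after row: the shift along the world's x, y, z in m, then the turn about the world's z in rad, then the finger opening in m, from 0 to 0.0854. In form: [x, y, z, twist, claw, x, y, z, twist, claw, ...]. A call has 1 to 10 rows; each row is the pose to reach, as a shift and turn from the pose commanded when the call began; what a row does not reach only later rows make up. A row lasts 1/12 s, in which the tool goes at most 41.7 mm and 7.16 degrees, less where a joint would pass 70% of its speed; a pose out of reach is approached as far as the arm can. A call with a gripper value outside its range is refused whole. The fingers move at their own pace and stop on an object; the grip force is fixed at half the most. Time passes only in rows, so rows that repeat a pose let the fingers close. It gives the time, the measured TCP pose, the force, the opening and the grip force at its end, in the units of the state.
- bot.get_obs(): the state, without advancing time (a new reading comes with each control period).
- bot.camera(name): name is "side" or "top"; returns a dict with "pixels" (384x512x3 uint8, red, green, blue), "camera_matrix" (3x3 intrinsics, pixels), "dist_coeffs" ([k1, k2, p1, p2, k3] as OpenCV has them; the pictures are not rectified), "extrinsics" (4x4, takes a point from world to camera coordinates). Camera axes: x right, y down, z forward; pixel columns grow to the right and rows downward; lengths in m; the calibration is good to about 2 mm. A picture is of the moment at which its call begins. There is no depth.
- bot.job_done(): hands the job in; it is judged then, once.
Trained networks look in the newest picture that a camera, given by its name, has taken for a name from the list of things; names that differ only in an ending like _2 or _b are one class to them, and where a whole thing is asked for, a point or a joint stands for the part that bears it (a point fixed in the world has none). Each returns a list of dicts, best first, with "score" (0 to 1); they miss things now and then, are a little off and sometimes report something else, mostly with a low value. They report only what shows in the picture. A call takes as long as a camera call. They do not tell look-alikes from the thing itself.
- bot.look_for(camera, thing): "centre" ([column, row] as shares, 0 to 1, of the picture: columns of its width, rows of its height, amid what is visible of it).
- bot.place_of(camera, thing): "centre" ([column, row] as shares, 0 to 1, of the picture: columns of its width, rows of its height: a listed point, or the origin of a listed thing).
The state is a dict: "clock": time; "joint_pos": joint angles; "joint_vel": joint speeds; "tau": joint torques, N m; "eef_pos": TCP position; "tool_rot": TCP orientation; "ft_force": force on the tool from outside, world axes, zero at the start; "ft_torque": the same for the moment, N m; "grip_width": finger opening in m; "grasp_force": force on a finger pad.
Only numpy, scipy, OpenCV 4.12 (cv2) and the standard library are available. Lean on these libraries where they do the work, as an engineer would, in place of code of your own. Each camera call takes 0.05 s, during which the arm holds its last target. There are 200 camera calls.

## Task

Sweep the three flat rounds of cut palm sugar along the chopping board with your fingertips and over its end, so that all three drop into the steel tray pulled out there. Slide them on the wood, do not pick them up. Leave the tall uncut stub of the log standing on the board where it is, and do not shift the brown bowl or the steel canister.

Things in the scene. Friction and masses are not known exactly. Their poses are not given: they have to be found in the camera images.
- board: the chopping board, pale wood on two runners, does not move: 300 mm along its x, 320 mm along its y, flat top 60 mm above the counter, no raised edge. Rounds and stub stand in four lanes along its y, about 62 mm apart in x (at least 52), so every round has a clear straight way along y to the tray. Origin on the counter under the board's centre, z up.
- tray: the open steel tray, does not move: 264 mm along its x, 150 mm along its y, walls 3 mm, rim 38 mm and floor 3 mm above the counter. Pulled out at one end of the board, its +y or its -y end (varies), axes parallel to the board's; the 7 to 15 mm nearest the board are tucked under its end, the rest lies open beyond. Origin on the counter under the tray's centre.
- round1_center (a point): one of three alike cut rounds of dark brown palm sugar: a flat solid disc 42 mm across and 18 mm thick, about 36 g, loose, lying flat on the board at the start. This point is the middle of the disc (9 mm above its underside). Pushed from the side it slides on the wood, and it drops off the board's end once its middle is past the edge.
- round2_center (a point): one of three alike cut rounds of dark brown palm sugar: a flat solid disc 42 mm across and 18 mm thick, about 36 g, loose, lying flat on the board at the start. This point is the middle of the disc (9 mm above its underside). Pushed from the side it slides on the wood, and it drops off the board's end once its middle is past the edge.
- round3_center (a point): one of three alike cut rounds of dark brown palm sugar: a flat solid disc 42 mm across and 18 mm thick, about 36 g, loose, lying flat on the board at the start. This point is the middle of the disc (9 mm above its underside). Pushed from the side it slides on the wood, and it drops off the board's end once its middle is past the edge.
- stub: the uncut stub of the palm sugar log, standing on end on the board among the rounds: same dark brown and same 42 mm diameter, but 48 mm tall, about 95 g, loose. It must stay standing where it is. Origin at the centre of its underside, z up its axis.
- bowl: small glazed dark brown bowl, 100 mm across its rim and 52 mm high, loose, empty, standing on the counter just beyond the other end of the board from the tray. Bystander. Origin at the centre of its underside.
- canister: stainless steel canister with a flip latch on its side, 98 mm across and 139 mm high, loose, standing on the counter well to the robot's left. Bystander. Origin at the centre of its underside.
Things that resemble listed ones, but are neither listed nor needed, are in the scene too. What is shaped like the part that bears round3_center but blue or yellow is not meant.

How it is judged:
At the end, for the whole second after the job is handed in: All three rounds rest inside the tray (middle within the tray's outline and less than 50 mm above the counter, speed below 20 mm/s); the stub still stands upright on the board within 20 mm of where it was; the bowl and the canister are upright and within 20 mm of where they were (x of round1_center in the frame of tray between -0.132 and 0.132 m and y of round1_center in the frame of tray between -0.075 and 0.075 m and height (world z) of each of round1_center, round2_center, round3_center below 0.05 m and linear speed of each of round1, round2, round3, stub below 0.02 m/s and x of round2_center in the frame of tray between -0.132 and 0.132 m and y of round2_center in the frame of tray between -0.075 and 0.075 m and x of round3_center in the frame of tray between -0.132 and 0.132 m and y of round3_center in the frame of tray between -0.075 and 0.075 m and distance of each of stub, bowl, canister from where it was at the start of the episode below 0.02 m and angle between each of stub, bowl, canister's own z axis and vertical below 0.15 rad); the robot touches nothing.
It fails at once if a round is picked up (held clear of the board, its middle over 76 mm above the counter, or anyhow over 90 mm) (height (world z) of any of round1_center, round2_center, round3_center above 0.09 m or (height (world z) of round1_center above 0.076 m and contact force between round1 and board below 0.01 N and contact force between the fingers and round1 above 0.2 N) or (height (world z) of round2_center above 0.076 m and contact force between round2 and board below 0.01 N and contact force between the fingers and round2 above 0.2 N) or (height (world z) of round3_center above 0.076 m and contact force between round3 and board below 0.01 N and contact force between the fingers and round3 above 0.2 N)).
It fails at once if the stub is knocked over or shifted by more than 20 mm (angle between stub's own z axis and vertical above 0.35 rad or distance of stub from where it was at the start of the episode above 0.02 m).
It fails at once if the bowl or the canister is shifted by more than 20 mm (distance of any of bowl, canister from where it was at the start of the episode above 0.02 m).
It also fails if it takes over 56 s, if anything falls off the work surface, if the arm or the gripper's body presses on something with over 40 N, if the wrist force passes 120 N, or if a joint passes its speed limit or range.

## Working session

There is one attempt and no reset: what is moved stays moved. The work goes in short steps, Python scripts to look and compute and a shell command to move; the robot and the scene stay as the last step left them, time stands still between calls to the robot, and variables do not carry over. Pictures are saved under pics/ and viewed, at most 10 in all, crops included, and the job is handed in when it is done.

```bash
mkdir -p pics; cat > h.py <<'E'
import numpy as np, cv2
from workcell import bot
def px2w(c,uv,z):
    K=np.array(c["camera_matrix"]);D=np.array(c["dist_coeffs"]);E=np.array(c["extrinsics"])
    p=cv2.undistortPoints(np.array([[uv]],float),K,D)[0,0]
    d=E[:3,:3].T@np.array([p[0],p[1],1]);o=-E[:3,:3].T@E[:3,3]
    return o+d*(z-o[2])/d[2]
Z=dict(board=0,tray=0,round1_center=.069,stub=.06,bowl=0,canister=0)
def scan(cam):
    c=bot.camera(cam)
    for n,z in Z.items():
        for r in bot.place_of(cam,n):
            uv=np.array(r["centre"])*[512,384]
            print(cam,n,round(r["score"],2),uv.round(),px2w(c,uv,z).round(3))
    return c
E
python3 - <<'E'
from h import *
for n in("top","side"):
    c=scan(n);cv2.imwrite(f"pics/{n}0.png",c["pixels"][:,:,::-1])
o=bot.get_obs();print(o["clock"],o["eef_pos"],o["tool_rot"])
E
```

```text
top board 0.7 [313. 223.] [ 0.545 -0.012  0.   ]
top tray 0.92 [235. 209.] [0.587 0.191 0.   ]
top round1_center 0.5 [296. 255.] [0.464 0.043 0.069]
top stub 0.77 [319. 210.] [ 0.572 -0.018  0.06 ]
top bowl 0.94 [402. 243.] [ 0.487 -0.243  0.   ]
top bowl 0.62 [344. 190.] [ 0.631 -0.1    0.   ]
top canister 0.69 [103. 252.] [0.482 0.534 0.   ]
side board 0.69 [306. 189.] [ 0.547 -0.026  0.   ]
side board 0.47 [355. 159.] [ 0.502 -0.24   0.   ]
side tray 0.77 [249. 226.] [0.591 0.198 0.   ]
side round1_center 0.62 [321. 199.] [0.462 0.027 0.069]
side stub 0.61 [297. 171.] [ 0.586 -0.023  0.06 ]
side bowl 0.96 [356. 158.] [ 0.501 -0.247  0.   ]
side canister 0.79 [195. 331.] [0.483 0.54  0.   ]
side canister 0.31 [357. 159.] [ 0.496 -0.246  0.   ]
side canister 0.2 [300. 172.] [ 0.605 -0.074  0.   ]
0.7 [ 0.19921468 -0.45860297  0.23133199] [9.79078150e-01 2.03484584e-01 5.65900349e-06 2.91441189e-05]
```

View pics/top0.png

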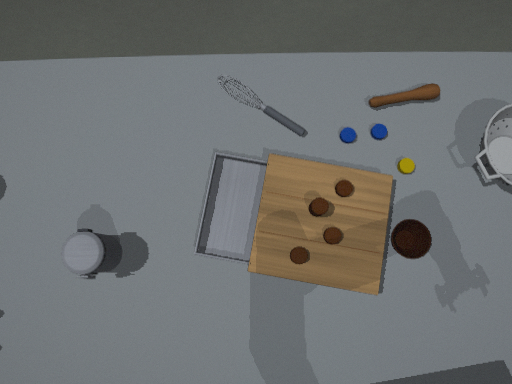

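View pics/side0.png

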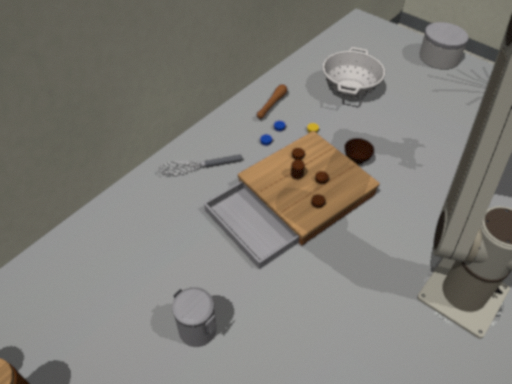

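The top view shows the board with corners near (267,156), (392,174), (379,293) and (249,274). The rounds are at about (344,188), (333,236) and (300,255), with the stub at (319,207), the tray to the left (+y) and the bowl at (411,239). Next I'll refine these positions by segmentation.

```bash
python3 - <<'E'
from h import *
from scipy.optimize import least_squares
W={}
for cam,pts in (("top",[(344,188),(333,236),(300,255),(319,207)]),("side",[(298,153),(322,177),(318,200),(298,170)])):
    c=bot.camera(cam);im=c["pixels"].astype(int)
    m=((im[...,0]<110)&(im[...,0]-im[...,2]>8)&(im.sum(2)<170)).astype(np.uint8)
    n,l,s,ce=cv2.connectedComponentsWithStats(m)
    for p in pts:
        k=l[p[1],p[0]]; print(cam,p,k,s[k],ce[k].round(1),px2w(c,ce[k],.074).round(4),px2w(c,ce[k],.108).round(4))
    if cam=="top":
        hsv=cv2.cvtColor(c["pixels"],cv2.COLOR_RGB2HSV)
        b=((im[...,0]-im[...,2]>40)).astype(np.uint8); n,l,s,_=cv2.connectedComponentsWithStats(b)
        k=1+np.argmax(s[1:,4]); ct=cv2.findContours((l==k).astype(np.uint8),0,2)[0][0]
        w=np.array([px2w(c,q,.06)[:2] for q in ct[:,0]],np.float32)
        r=cv2.minAreaRect(w*1000);print("board",r,cv2.boxPoints(r).round())
        E=c["extrinsics"];print("campos",-E[:3,:3].T@E[:3,3])
        for t in [(218,153),(268,160),(248,262),(196,255)]: print("tray corner",px2w(c,t,.038).round(3))
    v=im; big=cv2.resize(c["pixels"][130:310,180:440] if cam=="top" else c["pixels"][120:280,190:400],None,fx=3,fy=3)
    cv2.imwrite(f"pics/{cam}1.png",big[:,:,::-1])
E
```

```text
top (344, 188) 7 [335 181  19  16 232] [343.6 188.3] [ 0.623  -0.0795  0.074 ] [ 0.617  -0.0711  0.108 ]
top (333, 236) 12 [323 227  20  18 259] [332.4 235.5] [ 0.5081 -0.0454  0.074 ] [ 0.5062 -0.0383  0.108 ]
top (300, 255) 13 [290 247  20  17 267] [299.2 255.1] [0.4634 0.0369 0.074 ] [0.4632 0.041  0.108 ]
top (319, 207) 8 [309 198  20  19 294] [318.4 207. ] [ 0.578  -0.0148  0.074 ] [ 0.5736 -0.0088  0.108 ]
board ((542.4575805664062, -23.920806884765625), (317.43359375, 297.1794738769531), 78.29590606689453) [[ 365. -149.]
 [ 656. -209.]
 [ 720.  101.]
 [ 429.  162.]]
campos [0.45780798 0.1485889  0.99907003]
tray corner [0.729 0.232 0.038]
tray corner [0.708 0.103 0.038]
tray corner [0.45  0.16  0.038]
tray corner [0.47  0.288 0.038]
side (298, 153) 26 [291 149  14  30 315] [297.6 164.5] [ 0.5938 -0.036   0.074 ] [ 0.5762 -0.0082  0.108 ]
side (322, 177) 27 [315 173  14  11 121] [321.7 178. ] [ 0.5047 -0.0378  0.074 ] [ 0.4898 -0.0099  0.108 ]
side (318, 200) 30 [312 195  13  13 135] [318.  201.2] [0.4609 0.044  0.074 ] [0.4474 0.0693 0.108 ]
side (298, 170) 26 [291 149  14  30 315] [297.6 164.5] [ 0.5938 -0.036   0.074 ] [ 0.5762 -0.0082  0.108 ]
```

View pics/top1.png

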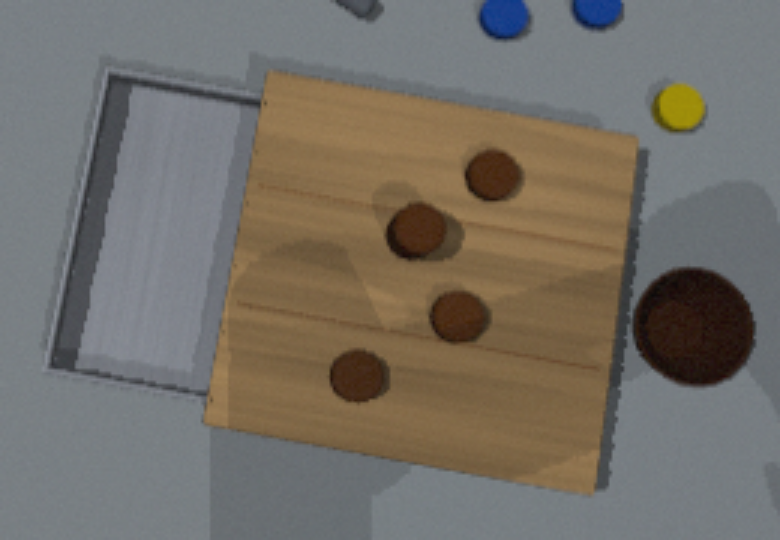

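Board yaw is about -11.7°, and the board-frame lane positions (x') are 89, 27 (stub), -31 and -92 mm, which fits the stated spacing. I'll start with the nearest round, C, and first move above and behind it with the fingers slightly apart so they cradle it.

```bash
python3 -m creep '[0.025,0.045,-0.007,0.1,0.014, 0.05,0.09,-0.014,0.2,0.014, 0.075,0.135,-0.021,0.3,0.014, 0.1,0.18,-0.028,0.4,0.014, 0.12,0.215,-0.035,0.5,0.014, 0.14,0.25,-0.04,0.6,0.014, 0.16,0.285,-0.045,0.7,0.014, 0.175,0.315,-0.05,0.8,0.014, 0.19,0.34,-0.055,0.88,0.014, 0.205,0.366,-0.06,0.956,0.014]'
python3 -c "
from h import *
o=bot.get_obs();from scipy.spatial.transform import Rotation as R
print(o['eef_pos'],R.from_quat(o['tool_rot']).as_matrix()[:,1],o['joint_pos'])"
```

```text
clock: 1.63
eef_pos: [0.4015, -0.0968, 0.1727]
tool_rot: [0.775, 0.633, 0.0, 0.001]
ft_force: [1.0, -0.5, 0.6]
grip_width: 0.0138
grasp_force: 0.0
[ 0.40145188 -0.09683661  0.17265974] [ 0.97985044 -0.19972762  0.00141334] [-2.36590304e-01  1.06272425e-01 -3.17515323e-01  1.14558932e+00
 -1.41657818e-04  1.53528620e+00]
```

```bash
python3 -m creep '[0.017,0.03,0,0,0.014, 0.034,0.06,0,0,0.014, 0.049,0.087,0,0,0.014, 0.049,0.087,-0.03,0,0.014, 0.049,0.087,-0.06,0,0.014, 0.049,0.087,-0.085,0,0.014, 0.049,0.087,-0.1,0,0.014, 0.049,0.087,-0.104,0,0.014, 0.049,0.087,-0.104,0,0.014]'
python3 - <<'E'
from h import *
c=bot.camera("top");cv2.imwrite("pics/top2.png",cv2.resize(c["pixels"][130:310,180:440],None,fx=3,fy=3)[:,:,::-1])
c=bot.camera("side");cv2.imwrite("pics/side2.png",cv2.resize(c["pixels"][120:280,190:400],None,fx=3,fy=3)[:,:,::-1])
E
```

```text
clock: 2.38
eef_pos: [0.4487, -0.0116, 0.0675]
tool_rot: [0.776, 0.631, -0.001, -0.001]
ft_force: [-0.3, -0.1, -0.0]
grip_width: 0.014
grasp_force: 0.0
```

View pics/side2.png

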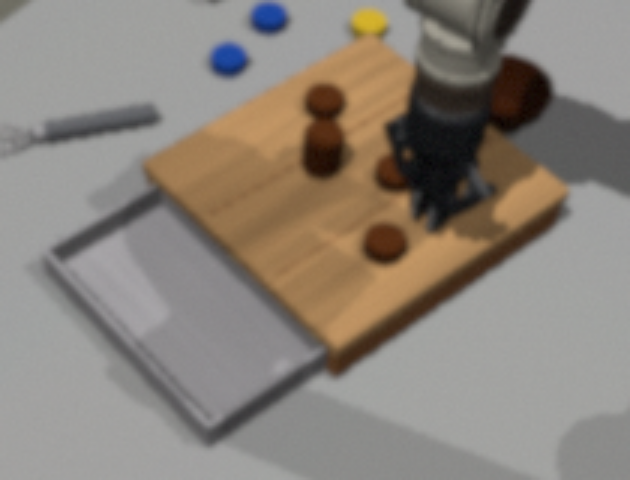

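The fingers stand just behind round C (crop 385,240), and the other pieces are clear. Push it now.

```bash
python3 -m creep '[0,0,0,0,0.014, 0.0025,0.012,0,0,0.014, 0.005,0.024,0,0,0.014, 0.0075,0.036,0,0,0.014, 0.01,0.048,0,0,0.014, 0.0125,0.06,0,0,0.014, 0.015,0.072,0,0,0.014, 0.0175,0.084,0,0,0.014, 0.02,0.096,0,0,0.014, 0.0225,0.108,0,0,0.014]'
python3 -m creep '[0.0025,0.012,0,0,0.014, 0.005,0.024,0,0,0.014, 0.0075,0.036,0,0,0.014, 0.0095,0.046,0,0,0.014, 0.0105,0.05,0,0,0.014, 0.0105,0.05,0,0,0.014, 0.0105,0.05,0.03,0,0.014, 0.0105,0.05,0.06,0,0.014, 0.0105,0.05,0.09,0,0.014]'
python3 - <<'E'
from h import *
c=bot.camera("side");cv2.imwrite("pics/side3.png",cv2.resize(c["pixels"][120:280,190:400],None,fx=3,fy=3)[:,:,::-1])
E
```

```text
clock: 3.32
eef_pos: [0.4727, 0.0973, 0.0689]
tool_rot: [0.776, 0.631, 0.0, 0.0]
ft_force: [0.2, -0.4, 0.0]
grip_width: 0.014
grasp_force: 0.2
clock: 4.07
eef_pos: [0.4817, 0.1456, 0.1588]
tool_rot: [0.776, 0.631, -0.001, -0.0]
ft_force: [0.9, 1.1, -0.3]
grip_width: 0.014
grasp_force: 0.0
```

View pics/side3.png

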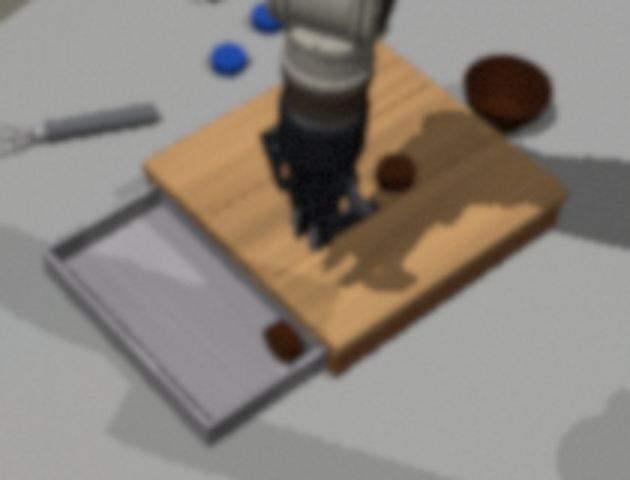

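Round C (crop 285,340) is in the tray. Next is round B.

```bash
python3 -m creep '[0.002,-0.034,0,0,0.014, 0.004,-0.068,0,0,0.014, 0.006,-0.102,0,0,0.014, 0.009,-0.136,0,0,0.014, 0.011,-0.17,0,0,0.014, 0.013,-0.204,0,0,0.014, 0.0155,-0.235,0,0,0.014, 0.0155,-0.235,-0.03,0,0.014, 0.0155,-0.235,-0.06,0,0.014, 0.0155,-0.235,-0.075,0,0.014]'
python3 -m creep '[0,0,-0.01,0,0.014, 0,0,-0.016,0,0.014, 0,0,-0.016,0,0.014]'
python3 - <<'E'
from h import *
c=bot.camera("side");cv2.imwrite("pics/side4.png",cv2.resize(c["pixels"][120:280,190:400],None,fx=3,fy=3)[:,:,::-1])
E
```

```text
clock: 4.95
eef_pos: [0.4959, -0.0899, 0.0805]
tool_rot: [0.777, 0.63, -0.001, -0.001]
ft_force: [-2.1, 0.1, -0.0]
grip_width: 0.0136
grasp_force: 0.0
clock: 5.2
eef_pos: [0.4975, -0.0887, 0.0665]
tool_rot: [0.776, 0.631, -0.001, -0.001]
ft_force: [-0.3, -0.4, 0.1]
grip_width: 0.0143
grasp_force: 0.0
```

View pics/side4.png

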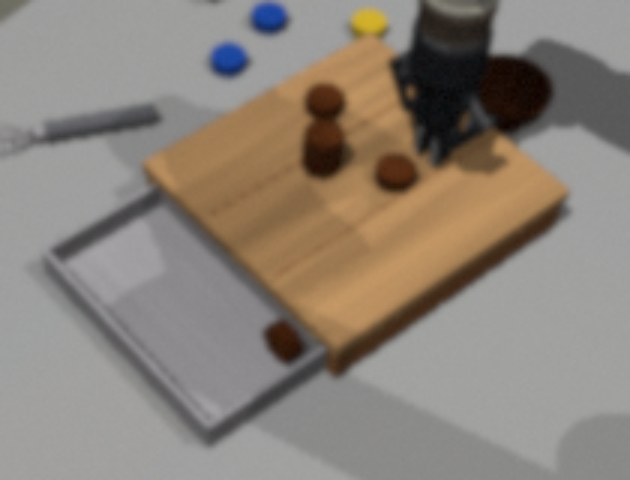

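The fingers are behind B, C lies in the tray, and the stub hasn't moved. Push B over the end.

```bash
python3 -m creep '[0.0025,0.012,0,0,0.014, 0.005,0.024,0,0,0.014, 0.0075,0.036,0,0,0.014, 0.01,0.048,0,0,0.014, 0.0125,0.06,0,0,0.014, 0.015,0.072,0,0,0.014, 0.0175,0.084,0,0,0.014, 0.02,0.096,0,0,0.014, 0.0225,0.108,0,0,0.014, 0.025,0.12,0,0,0.014]'
python3 -m creep '[0.0025,0.012,0,0,0.014, 0.005,0.024,0,0,0.014, 0.0075,0.036,0,0,0.014, 0.01,0.048,0,0,0.014, 0.0125,0.06,0,0,0.014, 0.015,0.072,0,0,0.014, 0.0175,0.084,0,0,0.014, 0.02,0.096,0,0,0.014, 0.022,0.106,0,0,0.014, 0.022,0.106,0,0,0.014]'
python3 -m creep '[0,0,0.03,0,0.014, 0,0,0.06,0,0.014, 0,0,0.09,0,0.014, 0,0,0.09,0,0.014]'
python3 - <<'E'
from h import *
c=bot.camera("side");cv2.imwrite("pics/side5.png",cv2.resize(c["pixels"][120:280,190:400],None,fx=3,fy=3)[:,:,::-1])
E
```

```text
clock: 6.08
eef_pos: [0.5234, 0.0326, 0.0674]
tool_rot: [0.776, 0.631, -0.0, -0.0]
ft_force: [0.4, -0.6, -0.4]
grip_width: 0.0141
grasp_force: 0.2
clock: 6.92
eef_pos: [0.5458, 0.1396, 0.0675]
tool_rot: [0.775, 0.632, 0.001, -0.0]
ft_force: [0.4, -0.5, 0.5]
grip_width: 0.0137
grasp_force: 0.0
clock: 7.25
eef_pos: [0.5489, 0.138, 0.1641]
tool_rot: [0.776, 0.631, 0.005, 0.003]
ft_force: [1.2, 0.3, 0.9]
grip_width: 0.0144
grasp_force: 0.0
```

View pics/side5.png

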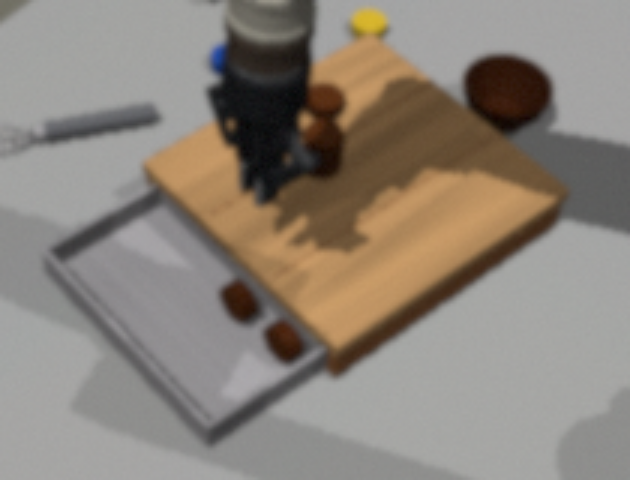

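B is in the tray too (crop 240,300). Now A, going round high above the stub.

```bash
python3 -m creep '[0.008,-0.033,0,0,0.014, 0.016,-0.066,0,0,0.014, 0.024,-0.099,0,0,0.014, 0.032,-0.132,0,0,0.014, 0.04,-0.165,0,0,0.014, 0.048,-0.198,0,0,0.014, 0.056,-0.23,0,0,0.014, 0.064,-0.262,0,0,0.014, 0.064,-0.262,0,0,0.014, 0.064,-0.262,-0.03,0,0.014]'
python3 -m creep '[0,0,-0.03,0,0.014, 0,0,-0.05,0,0.014, 0,0,-0.061,0,0.014, 0,0,-0.061,0,0.014]'
python3 - <<'E'
from h import *
c=bot.camera("side");cv2.imwrite("pics/side6.png",cv2.resize(c["pixels"][120:280,190:400],None,fx=3,fy=3)[:,:,::-1])
E
```

```text
clock: 8.13
eef_pos: [0.6129, -0.1282, 0.132]
tool_rot: [0.777, 0.629, 0.003, 0.004]
ft_force: [1.6, 0.2, 1.3]
grip_width: 0.0137
grasp_force: 0.0
clock: 8.47
eef_pos: [0.6063, -0.1241, 0.0625]
tool_rot: [0.776, 0.631, -0.002, -0.003]
ft_force: [-0.7, 0.6, 0.1]
grip_width: 0.0139
grasp_force: 0.0
```

View pics/side6.png

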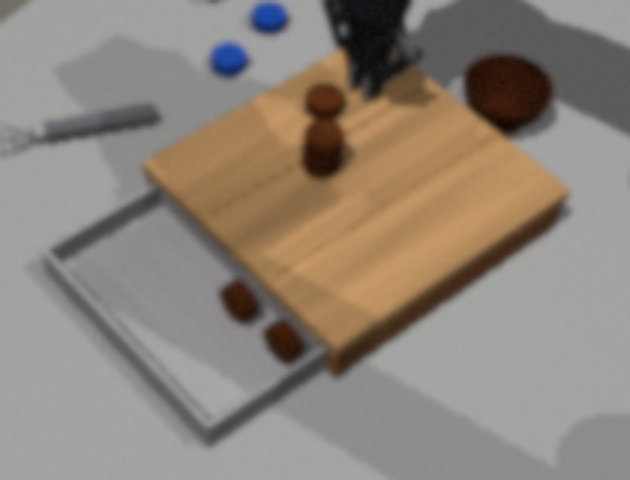

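The fingers are behind A but 6 mm short in x and slightly low, so correct that before pushing.

```bash
python3 -m creep '[0.007,-0.002,0.004,0,0.014, 0.007,-0.002,0.004,0,0.014, 0.007,-0.002,0.004,0,0.014]'
```

```text
clock: 8.77
eef_pos: [0.6178, -0.1269, 0.0724]
tool_rot: [0.776, 0.631, 0.001, 0.001]
ft_force: [0.7, -0.2, -0.2]
grip_width: 0.0142
grasp_force: 0.0
```

```bash
python3 -m creep '[0,0,0,0,0.014, 0,0,0,0,0.014, 0,0,0,0,0.014, 0,0,0,0,0.014]'
```

```text
clock: 9.1
eef_pos: [0.6161, -0.1266, 0.0706]
tool_rot: [0.776, 0.631, 0.0, 0.0]
ft_force: [-0.3, -0.8, 0.1]
grip_width: 0.014
grasp_force: 0.0
```

```bash
python3 -m creep '[-0.003,0.001,-0.003,0,0.014, -0.0015,0.008,-0.003,0,0.014, 0.0005,0.018,-0.003,0,0.014, 0.003,0.03,-0.003,0,0.014, 0.0055,0.042,-0.003,0,0.014, 0.008,0.054,-0.003,0,0.014, 0.0105,0.066,-0.003,0,0.014, 0.013,0.078,-0.003,0,0.014, 0.0155,0.09,-0.003,0,0.014, 0.018,0.102,-0.003,0,0.014]'
python3 -m creep '[0.0025,0.012,0,0,0.014, 0.005,0.024,0,0,0.014, 0.0075,0.036,0,0,0.014, 0.01,0.048,0,0,0.014, 0.0125,0.06,0,0,0.014, 0.015,0.072,0,0,0.014, 0.0175,0.084,0,0,0.014, 0.02,0.096,0,0,0.014, 0.0225,0.108,0,0,0.014, 0.025,0.12,0,0,0.014]'
python3 -m creep '[0.0025,0.012,0,0,0.014, 0.0035,0.018,0,0,0.014, 0.0035,0.018,0,0,0.014, 0.0035,0.018,0.03,0,0.014, 0.0035,0.018,0.06,0,0.014, 0.0035,0.018,0.09,0,0.014, -0.03,0.018,0.11,0,0.014, -0.06,0.018,0.11,0,0.014, -0.09,0.018,0.11,0,0.014, -0.12,0.018,0.11,0,0.014]'
python3 -m creep '[-0.03,0,0,0,0.014, -0.06,0,0,0,0.014, -0.09,0,0,0,0.014, -0.09,0,0,0,0.014, -0.09,0,0,0,0.014, -0.09,0,0,0,0.014, -0.09,0,0,0,0.014, -0.09,0,0,0,0.014]'
python3 - <<'E'
from h import *
scan("top")
c=bot.camera("side");cv2.imwrite("pics/side7.png",cv2.resize(c["pixels"][120:280,190:400],None,fx=3,fy=3)[:,:,::-1])
E
```

```text
clock: 9.93
eef_pos: [0.6345, -0.0232, 0.0675]
tool_rot: [0.776, 0.631, -0.0, 0.0]
ft_force: [0.1, 0.1, -0.1]
grip_width: 0.0138
grasp_force: 0.1
clock: 10.77
eef_pos: [0.6595, 0.0965, 0.0675]
tool_rot: [0.776, 0.631, 0.0, 0.0]
ft_force: [-0.0, 0.2, 0.2]
grip_width: 0.0144
grasp_force: 0.0
clock: 11.6
eef_pos: [0.5381, 0.1126, 0.178]
tool_rot: [0.776, 0.631, 0.0, 0.0]
ft_force: [-0.0, 0.1, 0.3]
grip_width: 0.0139
grasp_force: 0.0
clock: 12.27
eef_pos: [0.4505, 0.1133, 0.1776]
tool_rot: [0.776, 0.631, 0.0, 0.0]
ft_force: [-0.8, 0.3, -0.3]
grip_width: 0.0142
grasp_force: 0.0
top board 0.77 [317. 223.] [ 0.544 -0.022  0.   ]
top tray 0.95 [232. 210.] [0.585 0.2   0.   ]
top stub 0.51 [318. 209.] [ 0.575 -0.016  0.06 ]
top bowl 0.76 [401. 243.] [ 0.488 -0.241  0.   ]
top canister 0.59 [104. 255.] [0.476 0.532 0.   ]
```

View pics/side7.png

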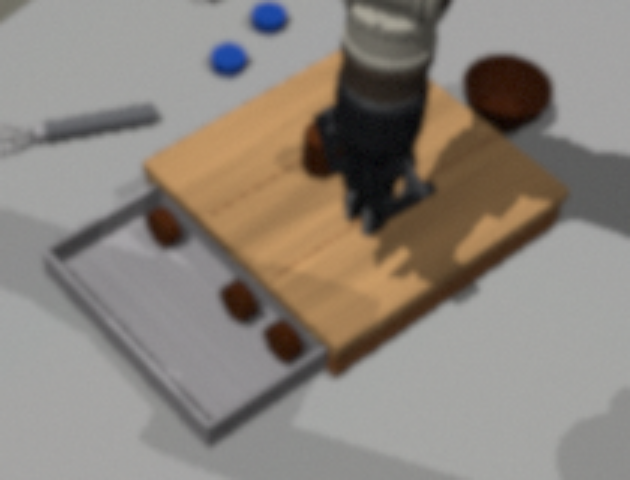

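All three rounds lie in the tray (crop 165,225; 240,300; 285,340). The stub and bystanders are where they were and the arm is clear, so I'll hand the job in.

```bash
python3 -c "
from workcell import bot
print(bot.job_done())"
```

```text
the job is handed in; nothing more can be done
None
```

I swept all three rounds over the board's end and they lie in the steel tray; the stub, bowl and canister look unmoved in the last pictures, and the job is handed in, though the hand-in call gave no verdict.

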